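# Stand up the fallen bottle and show its label to the inspection camera

## Robot

A 6-joint arm with a two-finger parallel gripper is mounted at the origin on a cart in front of the work surface, level with it; the furniture and walls round the work are solid. World frame = base frame: x ahead of the robot, y to its left, z up, the work surface at z = 0. Lengths are in m, angles in degrees, forces in N, time in s.
With the tool pointing down it reaches from about 0.425 to 0.95 m from the base axis. Payload 3.5 kg.
Tool frame: the origin (TCP) lies midway between the tips of the shut fingers; the grasp point (between the pads) lies 19 mm behind it (grip_depth is the distance from the TCP to the grasp point, in m); z points along the fingers, y is the line along which they close (so a half turn about z gives the same grasp; the last joint's range is limited). The gripper opens to 85 mm and grips with 20 to 120 N. Pads are 22 mm wide; open, the fingers measure 114 mm over their backs; the gripper's body (76 mm by 85 mm) begins 54 mm behind the grasp point. The pads swing forward as they close: fully open they stand 13 mm farther back than shut.
Start: joints at [-85.886, 16.404, 90.338, -0, 73.258, -8.594], TCP at [0.149, -0.658, 0.231] pointing down, gripper open.
Joint ranges: [-158.93, 158.93], [-51.34, 127.21], [12.03, 142.37], [-87.48, 267.48], [13.55, 161.25], [-162.69, 162.69]. Speed limits (degrees/s): [159.86, 159.86, 180, 180, 180, 180].

## Interface

Orientations are given as a 3x3 rotation matrix whose columns are the frame's x, y, z axes.
In Python, from bench import read_state, camera, job_done, grip_depth gives the robot as it stands. The module is installed in compiled form; this text tells all that it offers.
- The arm moves only by the shell command python3 -m crank 'ROWS' [FORCE]. ROWS is rows parted by semicolons, their numbers by spaces, 1 to 5 of them, each of 5 numbers: the finger opening in m, then dx, dy, dz in m, then a turn about the tool's z in degrees; each row is the pose to reach, as a shift and turn from the pose commanded when the command began, along the tool's axes at that moment; what a row does not reach only later rows make up. A row lasts 1/12 s, in which the tool goes at most 0.0417 m and 7.16 degrees, less where a joint would pass 70% of its speed; a pose out of reach is approached as far as the arm can. The fingers move at their own pace and stop on an object; FORCE is the grip in N (left out, the last holds). Time passes only in rows, so rows that do not move let the fingers close. It prints the time, the measured TCP pose, the force, the opening and the grip force at its end.
- read_state(): the state, without advancing time (a new reading comes with each control period).
- camera(name): name is "scene" or "top" or "wrist"; returns a dict with "pixels" (384x512x3 uint8, red, green, blue), "range_z" (384x512 float32, m along the optical axis (not along the pixel's ray), 0 where there is no reading), "fx", "fy", "cx", "cy" (pixels), "k1" (the pictures are not rectified: a ray, as slopes to the right and down, at radius r is drawn at 1 + k1 r^2 times it, then the intrinsics apply), "cam_to_world" (4x4, takes a point from camera to world coordinates). Camera axes: x right, y down, z forward; pixel columns grow to the right and rows downward; lengths in m; the calibration is good to about 2 mm. A picture is of the moment at which its call begins.
- job_done(): hands the job in; it is judged then, once.
The state is a dict: "t": time; "joint_pos": joint angles; "joint_vel": joint speeds; "tau": joint torques, N m; "tool_pos": TCP position; "tcp_rot": TCP orientation; "wrist_force": force on the tool from outside, world axes, zero at the start; "ft_torque": the same for the moment, N m; "gripper_width": finger opening in m; "gripper_force": force on a finger pad.
Only numpy, scipy, OpenCV 4.12 (cv2) and the standard library are available. Lean on these libraries where they do the work, as an engineer would, in place of code of your own. Each camera call takes 0.05 s, during which the arm holds its last target. There are 200 camera calls.

## Task

The small closed dispensing bottle has fallen over on the desk: first stand it upright on the desk and let go of it so that it stands by itself. Then pick it up again and hold it still and upright in the air in front of the inspection camera, with the middle of its label level with the lens and straight ahead of it, the bottle's middle axis 12 cm from the lens, and the label facing the lens; finish while holding it there. Do not push the camera or disturb the other things on the desk.

Things in the scene. Friction and masses are not known exactly. Their poses are not given: they have to be found in the camera images.
- bottle: White bottle, 116 mm high, about 0.14 kg. Origin: underside centre; z runs up to the nozzle. Body 44 mm across up to 64 mm, round shoulder to 83, fixed cap 24 mm across from there to 102, nozzle 12 mm across to 116. The label is on its own -x side. At the start it lies with the label on top and the nozzle to the left, within 35 degrees; it may roll when touched.
- label_mid (a point): The point on the bottle's middle axis at the height of the label's middle, 35 mm above the underside (the label itself is 22 mm from it, towards the bottle's -x). Axes as the bottle's. Apart from the fallen bottle the desk is free between x 0.46 and 0.62, y -0.10 and 0.20. A cabinet hangs on the wall beyond x 0.77, y over 0.28, from 0.48 above the desk.
- lens (a point): Centre of the front glass of the inspection camera's lens. The camera looks level along this frame's -x; y is level, z up. Behind the glass a 38 mm round barrel, then a grey block 44 mm wide and high (22 mm above and below the lens axis), then a clamp with a small side knob on the post.
- cam_stand: The camera's fixed stand at the back of the desk. Origin: centre of the underside of its round base, 96 mm across, 14 mm high. The lens glass is 56 mm ahead of the origin along the stand's -x; the post is 30 mm behind it and 248 mm high. The camera head is clamped at a different height each time, lens 145 to 205 mm above the desk. An open laptop stands at y over 0.32.
- flux_jar: Bystander, loose, to be left alone: white jar with a yellow lid, 43 mm across, 29 mm high. Origin: centre of its underside.
- kapton_tape: Bystander, loose, to be left alone: flat amber roll of tape, 54 mm across, 13 mm high. Origin: centre of its underside.
- battery: Bystander, loose, to be left alone: round battery standing on end, 14 mm across, 49 mm high. Origin: centre of its underside.
- driver_orange: Bystander, loose, to be left alone: screwdriver 169 mm long, 23 mm thick, lying along its own y. Origin: centre of its underside.
- cartridge: Bystander, loose, to be left alone: flat plastic cartridge 34 x 57 mm, 9 mm high. Origin: centre of its underside.
- usb_stick: Bystander, loose, to be left alone: memory stick 17 x 50 mm, 8 mm high. Origin: centre of its underside.
- test_pcb: Bystander, loose, to be left alone: circuit board 48 x 75 mm on spacers, 16 mm high. Origin: centre of its underside.

How it is judged (in metres and radians):
On the way:
1. the bottle stands upright on the desk by itself, let go and at rest (angle between bottle's own z axis and vertical below 0.1 rad and height (world z) of label_mid above 0.03 m and height (world z) of bottle below 0.006 m and contact force between bottle and the arm below 0.05 N and contact force between bottle and the fingers below 0.05 N and linear speed of bottle below 0.03 m/s), for 0.2 s.
At the end, for the whole second after the job is handed in: The fingers hold the bottle in the air at rest, clear of desk and camera, upright to 9 degrees; label middle within 20 mm sideways and in height of the lens axis; bottle axis 98 to 142 mm from the lens glass; label facing the lens to about 17 degrees (lens within 36 mm of its facing line) (contact force between the fingers and bottle above 1 N and height (world z) of bottle above 0.06 m and angle between bottle's own z axis and vertical below 0.16 rad and height (world z) of label_mid above 0.1 m and x of label_mid in the frame of lens between -0.142 and -0.098 m and y of label_mid in the frame of lens between -0.02 and 0.02 m and z of label_mid in the frame of lens between -0.02 and 0.02 m and y of lens in the frame of bottle between -0.036 and 0.036 m and x of lens in the frame of bottle below -0.08 m and contact force between bottle and cam_stand below 0.05 N and linear speed of bottle below 0.03 m/s and angular speed of bottle below 0.3 rad/s); the arm keeps its last pose, push and grip.
It fails at once if the camera was pushed (lens moved more than 8 mm) (distance of lens from where it was at the start of the episode above 0.008 m).
It fails at once if a bystander was shoved more than 30 mm (distance of any of flux_jar, kapton_tape, battery, driver_orange, cartridge, usb_stick, test_pcb from where it was at the start of the episode above 0.03 m).
It also fails if it takes over 72 s, if anything falls off the work surface, if the arm or the gripper's body presses on something with over 40 N, if the wrist force passes 120 N, or if a joint passes its speed limit or range.

## Working session

There is one attempt and no reset: what is moved stays moved. The work goes in short steps, Python scripts to look and compute and a shell command to move; the robot and the scene stay as the last step left them, time stands still between calls to the robot, and variables do not carry over. Pictures are saved under pics/ and viewed, at most 10 in all, crops included, and the job is handed in when it is done.

```bash
mkdir -p pics; cat > h.py <<'E'
import numpy as np,cv2
from bench import *
def shot(n,f):
    c=camera(n); np.savez('pics/'+f+'.npz',**{k:np.array(v) for k,v in c.items()})
    cv2.imwrite('pics/'+f+'.png',c['pixels'][:,:,::-1]); return c
def load(f): return np.load('pics/'+f+'.npz')
def cloud(c):
    K=np.array([[c['fx'],0,c['cx']],[0,c['fy'],c['cy']],[0,0,1]],float)
    u,v=np.meshgrid(np.arange(512.),np.arange(384.))
    p=cv2.undistortPoints(np.stack([u,v],-1).reshape(-1,1,2),K,np.array([float(c['k1']),0,0,0])).reshape(384,512,2)
    z=c['range_z']; P=np.stack([p[...,0]*z,p[...,1]*z,z],-1)
    T=np.array(c['cam_to_world']); W=P@T[:3,:3].T+T[:3,3]; W[z==0]=np.nan; return W
E
python3 - <<'E'
from h import *
a=shot('top','top0');b=shot('scene','sc0')
cv2.imwrite('pics/both.png',cv2.resize(np.vstack([a['pixels'],b['pixels']])[:,:,::-1],(400,600)))
s=read_state();print(s['tool_pos'],s['tcp_rot'],s['gripper_width'],grip_depth,a['k1'],a['fx'])
E
```

```text
[ 0.14845916 -0.65786563  0.23005292] [[ 9.75515605e-01  2.19930160e-01 -1.69336546e-04]
 [ 2.19930009e-01 -9.75513277e-01  2.15364391e-03]
 [ 3.08461200e-04 -2.13815543e-03 -9.99997667e-01]] 0.0849741665402201 0.0187 0.046226808424905536 485.67974124196803
```

View pics/top0.png

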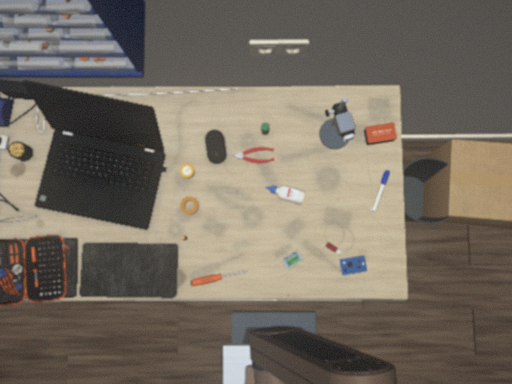

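View pics/sc0.png

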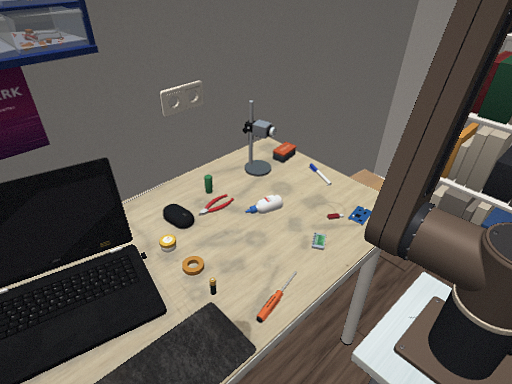

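The top view shows the bottle at about (287,193) with its blue nozzle at (268,188), and the camera head at (345,122). The scene view confirms this: bottle at (266,205), camera at (263,130). Next I'll measure positions from the range data.

```bash
python3 - <<'E'
from h import *
a=load('top0');b=load('sc0');A=cloud(a);B=cloud(b)
np.set_printoptions(precision=3,suppress=True)
R=A[182:208,262:310].reshape(-1,3);R=R[R[:,2]>.012]
for nm,Q in(('top',R),('sc',B[192:218,242:288].reshape(-1,3))):
    Q=Q[Q[:,2]>.012]; m=Q.mean(0);u,s,vt=np.linalg.svd(Q[:,:2]-m[:2],full_matrices=False);d=vt[0]*(1 if vt[0][1]>0 else -1)
    t=(Q[:,:2]-m[:2])@d; n=(Q[:,:2]-m[:2])@[-d[1],d[0]]
    print(nm,len(Q),m,d,t.min(),t.max(),n.min(),n.max(),Q[:,2].max(),'base',m[:2]+d*t.min(),'tip',m[:2]+d*t.max())
print('desk',np.nanmedian(A[210:240,280:320].reshape(-1,3),0))
for nm,X,r in(('top',A,(95,150,315,365)),('sc',B,(95,180,238,285))):
    Q=X[r[0]:r[1],r[2]:r[3]].reshape(-1,3);Q=Q[(Q[:,2]>.1)&(Q[:,0]<1.2)]
    print(nm,len(Q),Q.min(0),Q.max(0))
    for z in np.arange(.1,.27,.02):
        q=Q[(Q[:,2]>z)&(Q[:,2]<z+.02)]
        if len(q):print(z,len(q),q.min(0),q.max(0))
for nm,X,r in(('top',A,(112,155,310,365)),('sc',B,(155,180,238,280))):
    Q=X[r[0]:r[1],r[2]:r[3]].reshape(-1,3);Q=Q[(Q[:,2]>.009)&(Q[:,2]<.02)]
    print('base',len(Q),Q.min(0),Q.max(0))
t=cv2.resize(a['pixels'][90:160,305:375,::-1],(400,400),interpolation=2)
s=cv2.resize(b['pixels'][90:185,235:330,::-1],(400,400),interpolation=2)
q=cv2.resize(a['pixels'][175:215,255:315,::-1],(400,266),interpolation=2)
cv2.imwrite('pics/z.png',np.hstack([t,s]))
E
```

```text
top 448 [ 0.588 -0.034  0.037] [0.303 0.953] -0.04667990503009507 0.06820526913799399 -0.02512494794144811 0.02085939051709363 0.051532751919792785 base [ 0.574 -0.078] tip [0.609 0.031]
sc 423 [ 0.581 -0.026  0.032] [0.366 0.931] -0.05028559115105643 0.06670173283124813 -0.02919810520912341 0.014347114254965125 0.0460008948190157 base [ 0.563 -0.073] tip [0.605 0.036]
desk [ 0.498 -0.069 -0.   ]
top 687 [ 0.716 -0.208  0.105] [ 0.817 -0.129  0.253]
0.1 1 [ 0.8   -0.163  0.105] [ 0.8   -0.163  0.105]
0.14 46 [ 0.718 -0.208  0.142] [ 0.81  -0.131  0.16 ]
0.16000000000000003 326 [ 0.716 -0.208  0.16 ] [ 0.817 -0.129  0.18 ]
0.18000000000000002 262 [ 0.726 -0.207  0.18 ] [ 0.803 -0.157  0.199]
0.2 15 [ 0.796 -0.174  0.2  ] [ 0.802 -0.163  0.219]
0.22000000000000003 9 [ 0.796 -0.173  0.225] [ 0.802 -0.163  0.238]
0.24000000000000002 28 [ 0.795 -0.176  0.241] [ 0.808 -0.164  0.253]
sc 1446 [ 0.715 -0.49   0.1  ] [ 0.948 -0.125  0.248]
0.1 232 [ 0.796 -0.49   0.1  ] [ 0.945 -0.157  0.12 ]
0.12000000000000001 238 [ 0.744 -0.49   0.12 ] [ 0.945 -0.158  0.14 ]
0.14 328 [ 0.715 -0.483  0.14 ] [ 0.945 -0.127  0.16 ]
0.16000000000000003 388 [ 0.715 -0.415  0.16 ] [ 0.945 -0.125  0.18 ]
0.18000000000000002 192 [ 0.733 -0.342  0.18 ] [ 0.948 -0.155  0.2  ]
0.2 32 [ 0.794 -0.26   0.2  ] [ 0.944 -0.158  0.219]
0.22000000000000003 24 [ 0.796 -0.171  0.222] [ 0.808 -0.16   0.24 ]
0.24000000000000002 12 [ 0.798 -0.172  0.242] [ 0.806 -0.159  0.248]
base 375 [ 0.728 -0.267  0.009] [ 0.821 -0.122  0.02 ]
base 292 [ 0.725 -0.271  0.009] [ 0.817 -0.128  0.02 ]
```

View pics/z.png

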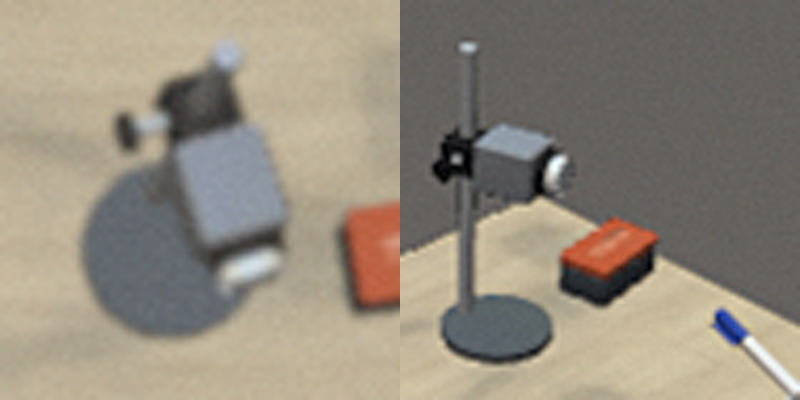

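The zoom shows the lens barrel pointing down and to the right in the top view (world -x, -y), with the post at the rear. I'll fit the head's direction, height and base.

```bash
python3 - <<'E'
from h import *
from scipy.optimize import least_squares
np.set_printoptions(precision=4,suppress=True)
for f,r in(('top0',(90,160,305,375)),('sc0',(90,185,235,300))):
    Q=cloud(load(f))[r[0]:r[1],r[2]:r[3]].reshape(-1,3);Q=Q[(Q[:,0]<.85)&(Q[:,1]>-.225)]
    post=np.median(Q[Q[:,2]>.222],0); print(f,'post',post)
    h=Q[(Q[:,2]>.14)&(Q[:,2]<.21)]
    H,e=np.histogram(h[:,2],np.arange(.14,.211,.004));print(H)
    zt=e[:-1][H.argmax()]+.002; t=h[abs(h[:,2]-zt)<.006]; print('topz',np.median(t[:,2]),cv2.minAreaRect(t[:,:2].astype(np.float32)*1000))
    # front glass pts
    b=Q[(Q[:,2]>.009)&(Q[:,2]<.02)&(Q[:,1]>-.222)]
    def fun(p): # soft outline
        return np.r_[1e3*np.maximum(0,np.hypot(*(b[:,:2]-p).T)-.048)]
    print('base n',len(b),least_squares(fun,[.771,-.173]).x,b.min(0),b.max(0))
    # slices by x for the head
    for x in np.arange(.71,.80,.006):
        s=h[(h[:,0]>=x)&(h[:,0]<x+.006)]
        if len(s):print('%.3f'%x,len(s),s[:,1].min(),s[:,1].max(),s[:,2].min(),s[:,2].max())
E
```

```text
top0 post [ 0.8002 -0.1687  0.2443]
[  1   7   7  11  20  30  30  53  99 114 179  72   7   2   2   3   1]
topz 0.18140719930714355 ((768.9772338867188, -179.63314819335938), (98.88240814208984, 44.20365905761719), 15.566666603088379)
base n 371 [ 0.7699 -0.1714] [ 0.7276 -0.218   0.009 ] [ 0.8205 -0.1217  0.0197]
0.716 25 -0.19769894205999647 -0.17976747371920884 0.14559282538648732 0.1777595151245812
0.722 35 -0.20844209743627132 -0.174944490075049 0.15799375115391467 0.1834784054034766
0.728 34 -0.20698418886496664 -0.16907702732485055 0.15111883982692476 0.18241118205630769
0.734 46 -0.20615595490161484 -0.1648269731212819 0.1419394422646365 0.18663393392257754
0.740 44 -0.20797651902894773 -0.1639686635279767 0.14764917109100772 0.18768585488911982
0.746 43 -0.20775445317947236 -0.1627078724888942 0.144990255474565 0.18780390156675142
0.752 40 -0.20604459484022977 -0.16116696629676425 0.14407761000678576 0.1863918770563795
0.758 45 -0.20540893052708187 -0.15863173540456602 0.14990298619686704 0.1859538828713987
0.764 44 -0.2030277420314444 -0.15785474369624952 0.15457954153822406
[... 1590 characters left out ...]
65861097 -0.15492720466642407 0.14275286326110426 0.18497683297102163
0.764 25 -0.19663002724297107 -0.1545973000503883 0.1441690320574539 0.18369387571885787
0.770 31 -0.19217827333534976 -0.15163482113198068 0.14299772719244963 0.18444018056911704
0.776 26 -0.19222183438341423 -0.14971693592923208 0.14053987204253215 0.18361790295346703
0.782 22 -0.18707693953661964 -0.12734935400187508 0.14748968051682443 0.1831787996106854
0.788 27 -0.16844757345338568 -0.12656426699391476 0.1464558499776315 0.17695057236069545
0.794 50 -0.18299583255873297 -0.12454997445035965 0.1487642201265924 0.20869157682563777
0.800 33 -0.18041580667044343 -0.12655625574843654 0.1427810205423109 0.20819019233103553
```

```bash
cat > d.py <<'E'
import sys,numpy as np
from bench import read_state
s=read_state();R=np.array(s['tcp_rot']);p=np.array(s['tool_pos'])
def go(x,y,z,psi):
    cur=np.degrees(np.arctan2(R[1,0],R[0,0])); d=R.T@(np.array([x,y,z])-p)
    t=-((psi-cur+180)%360-180) if abs(psi)<=180 else -(psi-cur%360)
    print('t%.2f p'%s['t'],p.round(4),'psi %.1f'%cur,'F',np.round(s['wrist_force'],1),'w %.4f f %.1f J'%(s['gripper_width'],s['gripper_force']),np.round(s['joint_pos'],0),'ROW %.4f %.4f %.4f %.1f'%(*d,t))
go(*map(float,sys.argv[1:5]))
E
R=".085 .588 -.554 0 -57.7"; python3 -m crank '.085 .588 -.554 0 -57.7; .085 .588 -.554 0 -57.7; .085 .588 -.554 0 -57.7; .085 .588 -.554 0 -57.7; .085 .588 -.554 0 -57.7'; python3 d.py .599 .012 .20 70.4
```

```text
t: 0.52
tool_pos: [0.2656, -0.4837, 0.2306]
tcp_rot: [[0.658, 0.753, -0.0], [0.753, -0.658, 0.001], [0.001, -0.001, -1.0]]
wrist_force: [0.6, 0.2, 1.0]
gripper_width: 0.0853
gripper_force: 0.0
t0.52 p [ 0.2656 -0.4837  0.2306] psi 48.8 F [0.6 0.2 1. ] w 0.0853 f 0.0 J [-72.   1. 108.   0.  71. -31.] ROW 0.5926 -0.0753 0.0311 -21.6
```

```bash
python3 -m crank '.085 .593 -.075 .03 -21.6; .085 .593 -.075 .03 -21.6; .085 .593 -.075 .03 -21.6; .085 .593 -.075 .03 -21.6; .085 .593 -.075 .03 -21.6' | head -2; python3 d.py .599 .012 .20 70.4
```

```text
t: 0.93
tool_pos: [0.3827, -0.3117, 0.2204]
t0.93 p [ 0.3827 -0.3117  0.2204] psi 70.1 F [-0.2  0.5  0.7] w 0.0848 f 0.0 J [-51.  -6. 116.   0.  70. -31.] ROW 0.3780 0.0933 0.0205 -0.3
```

```bash
python3 -m crank '.085 .378 .093 .02 0; .085 .378 .093 .02 0; .085 .378 .093 .02 0; .085 .378 .093 .02 0; .085 .378 .093 .02 0' | head -2; python3 -m crank '.085 .2 .049 .01 0; .085 .2 .049 .01 0; .085 .2 .049 .01 0; .085 .2 .049 .01 0; .085 .2 .049 .01 0'|head -2; python3 d.py .599 .012 .20 70.4; python3 - <<'E'
from h import *
c=shot('wrist','w1')
E
```

```text
t: 1.35
tool_pos: [0.4981, -0.1386, 0.2098]
t: 1.77
tool_pos: [0.6123, 0.033, 0.1995]
t1.77 p [0.6123 0.033  0.1995] psi 70.2 F [ 1.4 -0.4 -0.2] w 0.0850 f 0.0 J [ -6.  10. 101.   0.  69.  13.] ROW -0.0243 -0.0053 -0.0005 -0.2
```

View pics/w1.png

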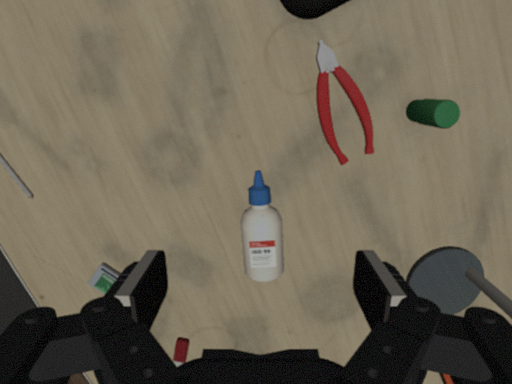

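The wrist view shows the bottle nearly in line with the tool's x: base at (264,278), cap at (260,194), nozzle tip at (258,172), label on top at (262,246). Next I'll work out its axis from these pixels.

```bash
python3 - <<'E'
from h import *
c=load('w1');np.set_printoptions(precision=4,suppress=True)
K=np.array([[c['fx'],0,c['cx']],[0,c['fy'],c['cy']],[0,0,1]],float);T=c['cam_to_world']
def pt(u,v,z):
    r=cv2.undistortPoints(np.array([[[u,v]]],float),K,np.array([float(c['k1']),0,0,0]))[0,0]
    d=T[:3,:3]@[*r,1];return T[:3,3]+d*(z-T[2,3])/d[2]
m=(c['pixels'].min(2)>0)
b=pt(264,279,.022);t=pt(258,171,.022);k1=pt(260.5,204,.022);k2=pt(259.5,187,.022)
d=(t-b)[:2];print(b,t,k1,k2,np.linalg.norm(d),np.degrees(np.arctan2(d[1],d[0])), b+(t-b)*93/116, pt(276,210,.03), T[:3,3])
W=cloud(c)
for (u,v) in[(260,195),(262,230),(263,260)]:print(W[v,u])
E
```

```text
[ 0.5739 -0.085   0.022 ] [0.6102 0.0348 0.022 ] [0.6006 0.0007 0.022 ] [0.6059 0.0185 0.022 ] 0.12514554357779262 73.1339347243975 [0.603  0.0111 0.022 ] [ 0.6143 -0.0082  0.03  ] [0.6376 0.1044 0.3424]
[0.6047 0.0135 0.0332]
[ 0.5951 -0.0191  0.0425]
[ 0.5849 -0.0504  0.044 ]
```

```bash
python3 d.py .604 .0115 .010 72.9; python3 -m crank '.085 -.023 -.001 .04 -2.7; .085 -.023 -.001 .08 -2.7; .085 -.023 -.001 .12 -2.7; .085 -.023 -.001 .15 -2.7; .085 -.023 -.001 .15 -2.7' | head -2;python3 d.py .604 .0115 .010 72.9
```

```text
t1.82 p [0.6147 0.0382 0.199 ] psi 70.3 F [0.8 1.8 0.5] w 0.0851 f 0.0 J [ -6.  11. 101.   0.  69.  14.] ROW -0.0297 -0.0011 0.1889 -2.6
t: 2.23
tool_pos: [0.5962, 0.0102, 0.0415]
t2.23 p [0.5962 0.0102 0.0415] psi 72.8 F [-1.8  0.2 -1.6] w 0.0851 f 0.0 J [ -9.  20. 108.  -0.  53.   8.] ROW 0.0036 0.0076 0.0314 -0.1
```

```bash
python3 -m crank '.085 0 0 0 0; .085 0 0 0 0; .085 0 0 0 0' | head -2;python3 d.py .604 .0115 .010 72.9
```

```text
t: 2.48
tool_pos: [0.6055, 0.0091, 0.0536]
t2.48 p [0.6055 0.0091 0.0536] psi 72.8 F [ 0.3 -0.3 -0.9] w 0.0853 f 0.0 J [ -9.  19. 107.   0.  53.   8.] ROW 0.0019 -0.0024 0.0436 -0.1
```

```bash
python3 -m crank '.085 .002 -.002 .012 0; .085 .002 -.002 .024 0; .085 .002 -.002 .034 0; .085 .002 -.002 .042 0; .085 .002 -.002 .042 0' | head -2;python3 -m crank '.085 0 0 0 0; .085 0 0 0 0; .085 0 0 0 0' | head -2;python3 d.py .604 .0115 .010 72.9
```

```text
t: 2.9
tool_pos: [0.5995, 0.0123, 0.0052]
t: 3.15
tool_pos: [0.6022, 0.0118, 0.0087]
t3.15 p [0.6022 0.0118 0.0087] psi 72.8 F [-0.   0.1 -0.4] w 0.0853 f 0.0 J [ -9.  23. 108.   0.  49.   9.] ROW 0.0002 0.0019 -0.0013 -0.1
```

```bash
python3 -m crank '.085 0 .002 -.002 0; .02 0 .002 -.002 0; .02 0 .002 -.002 0; .02 0 .002 -.002 0; .02 0 .002 -.002 0' 20;python3 -m crank '.02 0 0 0 0; .02 0 0 0 0; .02 0 0 0 0; .02 0 0 0 0; .02 0 0 0 0' | tail -2;python3 d.py .604 .0115 .010 72.9
```

```text
t: 3.57
tool_pos: [0.6036, 0.0113, 0.0103]
tcp_rot: [[0.295, 0.955, 0.0], [0.955, -0.295, -0.0], [0.0, 0.0, -1.0]]
wrist_force: [0.8, 0.1, 0.4]
gripper_width: 0.0381
gripper_force: 0.0
gripper_width: 0.0228
gripper_force: 22.7
t3.98 p [0.6035 0.0113 0.0103] psi 72.8 F [ 0.2 -0.6  1.2] w 0.0228 f 22.7 J [ -9.  23. 107.  -0.  49.   9.] ROW 0.0003 0.0004 0.0003 -0.1
```

```bash
python3 -m crank '.02 0 0 -.01 0; .02 0 0 -.02 0; .02 0 0 -.03 0; .02 0 0 -.04 0; .02 0 0 -.05 0' | tail -5;python3 -m crank '.02 0 0 -.02 0; .02 0 0 -.04 0; .02 0 0 -.06 0; .02 0 0 -.08 0; .02 0 0 -.09 0' | head -2;python3 -m crank '.02 0 0 0 0; .02 0 0 0 0; .02 0 0 0 0;.02 0 0 0 0' | tail -2; python3 - <<'E'
from h import *
a=shot('scene','s2');w=shot('wrist','w2')
z=cv2.resize(a['pixels'][110:270,190:400,::-1],(400,305))
cv2.imwrite('pics/c2.png',np.hstack([z,cv2.resize(w['pixels'][:,:,::-1],(400,305))]))
E
python3 d.py .604 .0115 .090 72.9
```

```text
tool_pos: [0.6039, 0.0113, 0.0618]
tcp_rot: [[0.295, 0.955, 0.001], [0.955, -0.295, -0.0], [0.0, 0.001, -1.0]]
wrist_force: [0.1, -0.1, -1.6]
gripper_width: 0.0227
gripper_force: 22.5
t: 4.82
tool_pos: [0.6051, 0.0112, 0.1544]
gripper_width: 0.0232
gripper_force: 22.5
t5.25 p [0.6027 0.0114 0.1485] psi 72.8 F [ 0.6 -0.4 -1.7] w 0.0230 f 22.5 J [ -9.  12. 105.  -0.  63.   9.] ROW 0.0005 0.0014 0.0585 -0.1
```

View pics/c2.png

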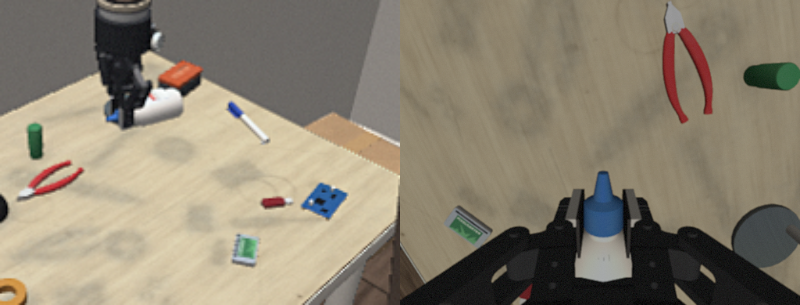

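The bottle is held nearly level: it did not swing, because the line contact along the cap is too long. I'll set it down again and regrip only the cap's outer edge so that it can pivot.

```bash
python3 -m crank '.02 0 0 .03 0; .02 0 0 .06 0; .02 0 0 .09 0; .02 0 0 .105 0; .02 0 0 .115 0' | head -2;python3 -m crank '.02 0 0 .0 0; .02 0 0 0 0; .02 0 0 .007 0; .02 0 0 .014 0; .02 0 0 .021 0' | head -2;python3 -m crank '.02 0 0 0 0; .02 0 0 0 0; .02 0 0 0 0;.02 0 0 0 0'; python3 d.py .6035 .0113 .0105 72.9
```

```text
t: 5.67
tool_pos: [0.601, 0.0117, 0.0312]
t: 6.08
tool_pos: [0.6046, 0.0112, 0.015]
t: 6.42
tool_pos: [0.6039, 0.0113, 0.0146]
tcp_rot: [[0.295, 0.955, 0.001], [0.955, -0.295, -0.0], [0.0, 0.001, -1.0]]
wrist_force: [-0.8, -0.9, -0.7]
gripper_width: 0.0229
gripper_force: 22.5
t6.42 p [0.6039 0.0113 0.0146] psi 72.8 F [-0.8 -0.9 -0.7] w 0.0229 f 22.5 J [ -9.  23. 107.   0.  50.   9.] ROW -0.0001 -0.0004 0.0041 -0.1
```

```bash
python3 -m crank '.02 0 0 .003 0; .02 0 0 .003 0; .036 0 0 .003 0; .036 0 0 .003 0; .036 0 0 .003 0' | tail -3;python3 -m crank '.036 .004 0 0 0; .036 .008 0 0 0; .036 .011 0 0 0; .036 .011 0 0 0; .036 .011 0 0 0' | tail -3; python3 -m crank '.005 0 0 0 0; .005 0 0 0 0; .005 0 0 0 0;.005 0 0 0 0;.005 0 0 0 0' 20; python3 -c "
from h import *
w=shot('wrist','w3');cv2.imwrite('pics/c3.png',cv2.resize(w['pixels'][170:384,120:400,::-1],(640,489)))"
```

```text
wrist_force: [0.1, -0.4, -0.3]
gripper_width: 0.0359
gripper_force: 0.0
wrist_force: [0.7, -0.5, -0.4]
gripper_width: 0.0364
gripper_force: 0.0
t: 7.67
tool_pos: [0.6068, 0.0219, 0.0113]
tcp_rot: [[0.296, 0.955, 0.0], [0.955, -0.296, 0.0], [0.0, -0.0, -1.0]]
wrist_force: [0.7, 0.6, 0.4]
gripper_width: 0.0229
gripper_force: 19.6
```

View pics/c3.png

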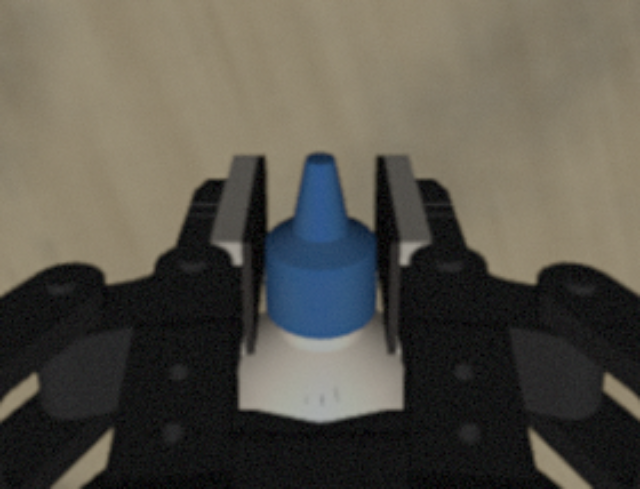

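The view shows the pads beside the nozzle and the front of the cap, at about (250,250) and (390,250). I'll lift and measure the tilt from the scene range data.

```bash
cat > tilt.py <<'E'
from h import *
import sys
np.set_printoptions(precision=3,suppress=True)
c=shot('scene',sys.argv[1]);W=cloud(c);px=c['pixels'].astype(int)
p=np.array(read_state()['tool_pos'])
m=(np.hypot(W[...,0]-p[0],W[...,1]-p[1])<.15)&(W[...,2]>.008)&(px.min(2)>105)&(px.max(2)-px.min(2)<45)
m[:, :]&=(W[...,2]<p[2]+.08)
n,l,st,_=cv2.connectedComponentsWithStats(m.astype(np.uint8));k=1+st[1:,4].argmax();m=l==k
Q=W[m];q=Q.mean(0);d=np.linalg.svd(Q-q,full_matrices=False)[2][0]
print('n',len(Q),'mean',q,'dir',d,'rel tcp',q-p,'min',Q.min(0),'max',Q.max(0),'bbox',st[k])
E
python3 -m crank '.005 0 0 -.015 0; .005 0 0 -.03 0; .005 0 0 -.05 0; .005 0 0 -.07 0; .005 0 0 -.07 0' | tail -3; python3 -m crank '.005 0 0 0 0; .005 0 0 0 0; .005 0 0 0 0'|tail -3;python3 tilt.py s4;python3 d.py .6035 .0113 .0105 72.9
```

```text
wrist_force: [1.5, 0.8, 0.2]
gripper_width: 0.0227
gripper_force: 19.8
wrist_force: [1.0, -0.7, -2.0]
gripper_width: 0.0228
gripper_force: 19.9
n 350 mean [ 0.573 -0.033  0.094] dir [0.158 0.977 0.145] rel tcp [-0.033 -0.055  0.015] min [ 0.545 -0.077  0.061] max [0.597 0.032 0.159] bbox [256 179  29  19 350]
t8.43 p [0.6054 0.022  0.0791] psi 72.8 F [-0.7  0.3 -1.2] w 0.0228 f 19.9 J [ -8.  17. 106.  -0.  57.  10.] ROW -0.0107 0.0016 0.0686 -0.1
```

```bash
python3 -m crank '.005 0 0 -.02 0; .005 0 0 -.06 0; .005 0 0 -.10 0; .005 0 0 -.13 0; .005 0 0 -.15 0' 20| tail -1; python3 -m crank '.005 0 0 0 0; .005 0 0 .0417 0; .005 0 0 .083 0; .005 0 0 .12 0; .005 0 0 .08 0'|tail -3;python3 -m crank '.005 0 0 0 0; .005 0 0 0 0; .005 0 0 0 0'|tail -1; python3 tilt.py s5;python3 d.py .6035 .0113 .0105 72.9
```

```text
gripper_force: 20.9
wrist_force: [-4.8, 1.1, -8.6]
gripper_width: 0.0229
gripper_force: 22.2
gripper_force: 22.4
n 306 mean [ 0.58  -0.011  0.129] dir [0.347 0.675 0.651] rel tcp [-0.027 -0.033 -0.024] min [ 0.563 -0.051  0.084] max [0.608 0.034 0.16 ] bbox [250 170  27  23 306]
t9.57 p [0.6074 0.0217 0.1522] psi 72.8 F [-0.1 -0.5 -1.6] w 0.0227 f 22.4 J [ -8.  12. 104.  -0.  64.  10.] ROW -0.0112 -0.0011 0.1417 -0.1
```

The jerk worked: the bottle has drooped to about 40°. Repeating it.

```bash
python3 -m crank '.005 0 0 -.02 0; .005 0 0 -.05 0; .005 0 0 -.08 0; .005 0 0 -.09 0; .005 0 0 -.09 0' 20| tail -1; python3 -m crank '.005 0 0 0 0; .005 0 0 .0417 0; .005 0 0 .083 0; .005 0 0 .12 0; .005 0 0 .08 0'|tail -3;python3 -m crank '.005 0 0 0 0; .005 0 0 0 0; .005 0 0 0 0'|tail -1; python3 tilt.py s6;python3 d.py .6035 .0113 .0105 72.9
```

```text
gripper_force: 22.4
wrist_force: [-6.7, 0.8, -8.2]
gripper_width: 0.0226
gripper_force: 22.0
gripper_force: 22.1
n 306 mean [ 0.582 -0.008  0.134] dir [-0.282 -0.595 -0.753] rel tcp [-0.026 -0.03  -0.028] min [ 0.566 -0.052  0.081] max [0.612 0.032 0.182] bbox [251 168  25  24 306]
t10.70 p [0.6074 0.0218 0.1623] psi 72.8 F [-0.1 -0.2 -2. ] w 0.0228 f 22.1 J [ -8.  12. 104.   0.  65.  10.] ROW -0.0112 -0.0011 0.1518 -0.1
```

```bash
python3 -m crank '.005 -.015 0 -.015 0; .005 -.03 0 -.035 0; .005 -.045 0 -.05 0; .005 -.055 0 -.06 0; .005 -.055 0 -.06 0' 20| tail -1; python3 -m crank '.005 0 0 0 0; .005 .03 0 .028 0; .005 .06 0 .056 0; .005 .09 0 .084 0; .005 .06 0 .055 0'|tail -3;python3 -m crank '.005 0 0 0 0; .005 0 0 0 0; .005 0 0 0 0'|tail -1; python3 tilt.py s7;python3 d.py .6035 .0113 .0105 72.9
```

```text
gripper_force: 22.1
wrist_force: [-3.1, 0.6, -7.6]
gripper_width: 0.0231
gripper_force: 20.9
gripper_force: 20.9
n 339 mean [0.589 0.021 0.125] dir [-0.205 -0.22  -0.954] rel tcp [-0.019 -0.007 -0.041] min [ 0.577 -0.012  0.076] max [0.617 0.038 0.172] bbox [245 171  19  28 339]
t11.83 p [0.608  0.0273 0.1658] psi 72.8 F [ 0.5 -0.5 -1. ] w 0.0230 f 20.9 J [ -7.  12. 103.   0.  65.  10.] ROW -0.0166 0.0005 0.1553 -0.1
```

```bash
python3 -m crank '.005 0 0 .015 0; .005 0 0 .03 0; .005 0 0 .045 0; .005 0 0 .055 0; .005 0 0 .055 0' | tail -1; python3 -m crank '.005 0 0 0 0; .005 0 0 0 0; .005 0 0 0 0; .005 0 0 0 0'|tail -3; python3 - <<'E'
from h import *
exec(open('tilt.py').read().replace('sys.argv[1]',"'s8'"))
cv2.imwrite('pics/c8.png',cv2.resize(c['pixels'][130:250,190:310,::-1],(560,560),interpolation=2))
E
python3 d.py .6035 .0113 .088 72.9
```

```text
gripper_force: 20.9
wrist_force: [0.4, -0.3, -1.4]
gripper_width: 0.0232
gripper_force: 20.9
n 342 mean [0.591 0.019 0.072] dir [-0.133 -0.201 -0.971] rel tcp [-0.018 -0.007 -0.04 ] min [ 0.578 -0.017  0.022] max [0.62  0.04  0.143] bbox [245 181  19  32 342]
t12.63 p [0.6089 0.0266 0.1123] psi 72.8 F [ 0.8  0.1 -1.3] w 0.0229 f 20.9 J [ -7.  15. 105.   0.  60.  10.] ROW -0.0162 -0.0007 0.0242 -0.1
```

View pics/c8.png

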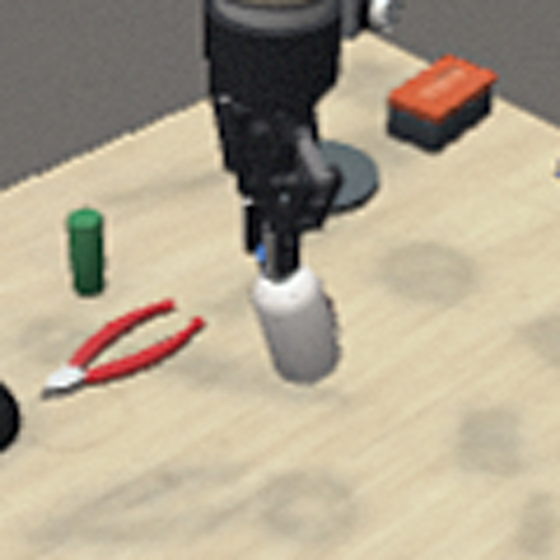

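The bottle now hangs about 13° off vertical (body from (280,290) to (308,370)), with its base just above the desk. I'll lower it to contact and shift towards tool -x to right it.

```bash
python3 -m crank '.005 0 0 .006 0; .005 0 0 .012 0; .005 0 0 .016 0; .005 0 0 .016 0; .005 0 0 .016 0' | tail -3; for i in 1; do python3 -m crank '.005 0 0 .002 0; .005 0 0 .004 0; .005 0 0 .004 0; .005 0 0 .004 0'|tail -3;done;python3 d.py .6035 .0113 .088 72.9;  python3 tilt.py s9
```

```text
wrist_force: [-0.5, 1.0, -1.3]
gripper_width: 0.0225
gripper_force: 20.9
wrist_force: [-0.8, 0.2, -0.3]
gripper_width: 0.0226
gripper_force: 21.0
t13.38 p [0.6086 0.0266 0.0915] psi 72.8 F [-0.8  0.2 -0.3] w 0.0226 f 21.0 J [ -7.  17. 106.  -0.  58.  10.] ROW -0.0162 -0.0004 0.0035 -0.1
n 326 mean [0.59  0.02  0.053] dir [-0.128 -0.195 -0.972] rel tcp [-0.019 -0.007 -0.039] min [ 0.568 -0.013  0.008] max [0.618 0.038 0.139] bbox [245 186  18  31 326]
```

Just touching. I'll press down slightly while moving towards -x.

```bash
python3 -m crank '.005 0 0 .003 0; .005 -.004 0 .004 0; .005 -.008 0 .004 0; .005 -.012 0 .004 0; .005 -.012 0 .004 0' | tail -3; python3 -m crank '.005 -.003 0 .001 0; .005 -.006 0 .001 0; .005 -.01 0 .001 0; .005 -.01 0 .001 0'|tail -3;python3 d.py .6035 .0113 .088 72.9;  python3 tilt.py s10
```

```text
wrist_force: [0.8, 0.1, 7.5]
gripper_width: 0.0226
gripper_force: 22.5
wrist_force: [-1.0, 0.3, 6.0]
gripper_width: 0.0227
gripper_force: 22.8
t14.18 p [0.6035 0.005  0.0889] psi 72.8 F [-1.   0.3  6. ] w 0.0227 f 22.8 J [ -9.  16. 107.   0.  57.   8.] ROW 0.0060 -0.0019 0.0008 -0.1
n 331 mean [0.589 0.011 0.05 ] dir [-0.038  0.057 -0.998] rel tcp [-0.014  0.006 -0.039] min [ 0.574 -0.02   0.008] max [0.616 0.024 0.118] bbox [249 186  16  32 331]
```

```bash
python3 -m crank '.005 0 0 -.001 0; .035 0 0 -.001 0; .06 0 0 -.001 0; .06 0 0 -.001 0; .06 0 0 -.001 0' | tail -3; python3 -m crank '.06 0 0 0 0; .06 0 0 0 0; .06 0 0 0 0; .06 0 0 0 0;.06 0 0 0 0'|tail -3;  python3 - <<'E'
exec(open('tilt.py').read().replace('sys.argv[1]',"'s11'"))
z=cv2.resize(c['pixels'][130:250,190:310,::-1],(390,390),interpolation=2)
w=shot('wrist','w11')
cv2.imwrite('pics/c11.png',np.hstack([z,cv2.resize(w['pixels'][150:384,140:374,::-1],(390,390))]))
E
python3 d.py .6035 .0113 .088 72.9
```

```text
wrist_force: [-0.1, 0.0, 0.2]
gripper_width: 0.0596
gripper_force: 0.0
wrist_force: [0.4, -0.3, 1.0]
gripper_width: 0.0599
gripper_force: 0.0
n 305 mean [0.587 0.01  0.047] dir [ 0.001 -0.029 -1.   ] rel tcp [-0.015  0.005 -0.04 ] min [ 0.557 -0.02   0.008] max [0.614 0.025 0.113] bbox [250 192  16  26 305]
t15.17 p [0.6018 0.0056 0.0871] psi 72.8 F [ 0.4  0.8 -0.6] w 0.0599 f 0.0 J [ -9.  16. 107.  -0.  57.   8.] ROW 0.0059 -0.0000 -0.0009 -0.1
```

View pics/c11.png

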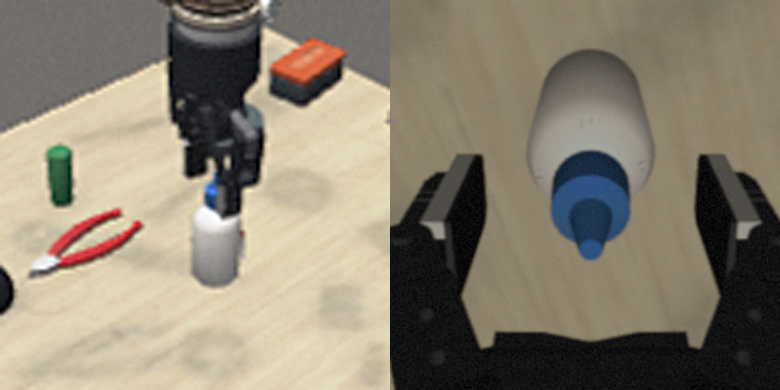

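The bottle stands by itself, upright in both views, nozzle tip at wrist pixel of about (260,303), with the label's red showing on the -y side. Next I'll locate its axis for the regrip.

```bash
python3 - <<'E'
from h import *
np.set_printoptions(precision=4,suppress=True)
c=load('w11');K=np.array([[c['fx'],0,c['cx']],[0,c['fy'],c['cy']],[0,0,1]],float);T=c['cam_to_world']
def pt(u,v,z):
    r=cv2.undistortPoints(np.array([[[u,v]]],float),K,np.array([float(c['k1']),0,0,0]))[0,0]
    d=T[:3,:3]@[*r,1];return T[:3,3]+d*(z-T[2,3])/d[2]
print(pt(260,300,.116),pt(260,272,.102),T[:3,3])
p=c['pixels'].astype(int);W=cloud(c);m=(p[...,2]>p[...,0]+35)
m&=np.hypot(W[...,0]-.6,W[...,1]-.01)<.05
Q=W[m];print(len(Q),Q.min(0),Q.max(0));
for lo in(.08,.09,.1,.105,.11):
    q=Q[(Q[:,2]>lo)&(Q[:,2]<lo+.01)];print(lo,len(q),q.mean(0) if len(q) else'')
for f in('s11',):
    W=cloud(load(f));Q=W.reshape(-1,3);Q=Q[(abs(Q[:,0]-.6)<.05)&(abs(Q[:,1]-.005)<.04)&(Q[:,2]>.012)&(Q[:,2]<.06)]
    from scipy.optimize import least_squares
    print(len(Q),least_squares(lambda x:np.hypot(*(Q[:,:2]-x).T)-.022,[.6,.005],loss='soft_l1',f_scale=.002).x)
W=cloud(camera('top'));Q=W.reshape(-1,3);Q=Q[(abs(Q[:,0]-.6)<.05)&(abs(Q[:,1]-.005)<.04)&(Q[:,2]>.012)&(Q[:,2]<.06)];print(len(Q),Q.mean(0))
E
python3 d.py .6035 .0113 .088 72.9
```

```text
[0.5998 0.0007 0.116 ] [0.6013 0.0053 0.102 ] [0.6237 0.0781 0.23  ]
2083 [ 0.589  -0.0086  0.0848] [0.6111 0.0132 0.118 ]
0.08 120 [0.6028 0.0111 0.0878]
0.09 922 [0.6015 0.0065 0.0974]
0.1 713 [0.6008 0.0043 0.1031]
0.105 361 [0.6009 0.0039 0.1096]
0.11 328 [0.6004 0.0027 0.1143]
191 [ 0.5986 -0.0009]
0 [nan nan nan]
t15.22 p [0.6018 0.0056 0.0872] psi 72.8 F [-0.2  0.9 -0.3] w 0.0597 f 0.0 J [ -9.  16. 107.   0.  57.   8.] ROW 0.0059 -0.0001 -0.0008 -0.1<stdin>:17: RuntimeWarning: Mean of empty slice.
  ret = um.true_divide(
```

```bash
python3 -m crank '.06 -.002 0 .002 0; .06 -.0045 0 .0035 0; .06 -.0045 0 .0035 0; .06 -.0045 0 .0035 0' | tail -3; python3 -m crank '.005 0 0 0 0; .005 0 0 0 0; .005 0 0 0 0; .005 0 0 0 0;.005 0 0 0 0' 60|tail -3; python3 -m crank '.005 0 0 0 0; .005 0 0 0 0; .005 0 0 -.01 0; .005 0 0 -.02 0;.005 0 0 -.03 0'|tail -3; python3 d.py .6 -.219 .208 195
```

```text
wrist_force: [-0.0, -0.1, -0.5]
gripper_width: 0.0601
gripper_force: 0.0
wrist_force: [-0.4, -0.9, 1.3]
gripper_width: 0.0217
gripper_force: 59.1
wrist_force: [-0.3, -0.7, -1.2]
gripper_width: 0.0221
gripper_force: 58.9
t16.38 p [0.6002 0.0014 0.1142] psi 72.8 F [-0.3 -0.7 -1.2] w 0.0221 f 58.9 J [-10.  14. 106.  -0.  60.   8.] ROW -0.2106 0.0649 -0.0938 -122.2
```

```bash
python3 -m crank '.005 0 0 -.02 -7; .005 0 0 -.045 -14; .005 0 0 -.07 -21; .005 0 0 -.09 -28; .005 0 0 -.09 -35'|tail -3; python3 -m crank '.005 0 0 0 -7; .005 0 0 0 -14; .005 0 0 0 -21; .005 0 0 0 -28; .005 0 0 0 -35'|tail -3; python3 d.py .6 -.219 .208 195
```

```text
wrist_force: [0.2, 0.0, -0.4]
gripper_width: 0.0214
gripper_force: 59.0
wrist_force: [-0.1, -0.3, -1.9]
gripper_width: 0.0216
gripper_force: 58.9
t17.22 p [0.6005 0.0013 0.2047] psi 143.2 F [-0.1 -0.3 -1.9] w 0.0216 f 58.9 J [-10.   8. 103.  -0.  69. -63.] ROW -0.1317 -0.1766 -0.0033 -51.8
```

```bash
python3 -m crank '.005 -.012 -.016 0 -6; .005 -.03 -.04 0 -13; .005 -.048 -.064 0 -20; .005 -.063 -.085 0 -26; .005 -.072 -.096 0 -30'|tail -3; python3 -m crank '.005 0 0 0 0; .005 0 0 0 0; .005 0 0 0 0'|tail -1; python3 d.py .6 -.219 .208 195
```

```text
wrist_force: [0.4, -0.5, -1.2]
gripper_width: 0.022
gripper_force: 59.0
gripper_force: 59.0
t17.88 p [ 0.5998 -0.118   0.2041] psi 172.8 F [-0.5 -0.8 -2. ] w 0.0214 f 59.0 J [ -21.   10.  101.    0.   69. -103.] ROW -0.0130 -0.1001 -0.0039 -22.2
```

```bash
python3 tilt.py s12
```

```text
n 355 mean [ 0.591 -0.106  0.165] dir [-0.045  0.054 -0.998] rel tcp [-0.009  0.011 -0.039] min [ 0.576 -0.132  0.12 ] max [ 0.624 -0.095  0.209] bbox [278 143  16  27 355]
```

Still upright. On to the target.

```bash
python3 -m crank '.005 -.002 -.015 -.001 -5; .005 -.005 -.038 -.002 -10; .005 -.008 -.062 -.003 -15; .005 -.011 -.084 -.004 -19; .005 -.013 -.1 -.004 -22'|tail -3; python3 -m crank '.005 0 0 0 0; .005 0 0 0 0; .005 0 0 0 0; .005 0 0 0 0; .005 0 0 0 0'|tail -1; python3 d.py .6 -.219 .208 195; python3 - <<'E'
exec(open('tilt.py').read().replace('sys.argv[1]',"'s13'"))
z=cv2.resize(c['pixels'][80:230,200:350,::-1],(390,390),interpolation=2)
w=shot('wrist','w13');t=shot('top','t13')
cv2.imwrite('pics/c13.png',np.hstack([z,cv2.resize(w['pixels'][100:384,100:384,::-1],(390,390))]))
E
```

```text
wrist_force: [0.3, 0.4, -1.6]
gripper_width: 0.0214
gripper_force: 59.1
gripper_force: 59.1
t18.77 p [ 0.6003 -0.2182  0.2076] psi -165.1 F [ 0.5  1.5 -2.3] w 0.0218 f 59.1 J [ -29.   13.   97.    0.   70. -134.] ROW 0.0005 -0.0007 -0.0004 -0.1
n 321 mean [ 0.591 -0.205  0.169] dir [-0.019  0.102 -0.995] rel tcp [-0.009  0.013 -0.039] min [ 0.576 -0.23   0.125] max [ 0.621 -0.194  0.209] bbox [300 131  16  26 321]
```

View pics/c13.png

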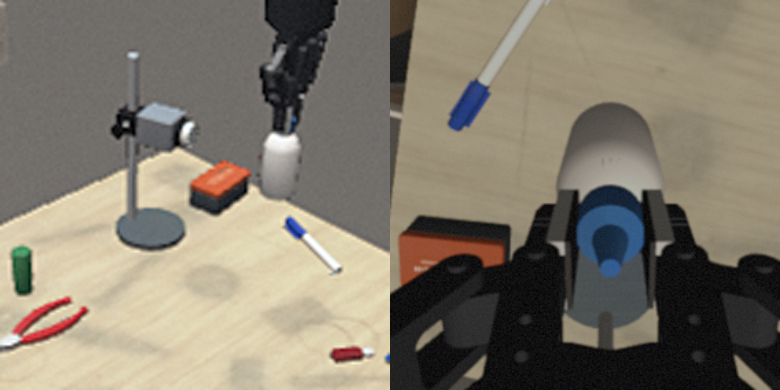

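The bottle is upright in the gripper in front of the lens, body at about (281,165) and lens at (192,130), with the label turned to the camera. One last numerical check, then I hand in.

```bash
python3 - <<'E'
from h import *
from scipy.optimize import least_squares
L=np.array([.7175,-.188]);ex=np.array([.966,.259]);ey=np.array([-.259,.966])
Q=cloud(load('s13')).reshape(-1,3);Q=Q[(abs(Q[:,0]-.6)<.04)&(abs(Q[:,1]+.218)<.04)&(Q[:,2]>.13)&(Q[:,2]<.185)]
x=least_squares(lambda x:np.hypot(*(Q[:,:2]-x).T)-.022,[.6,-.218],loss='soft_l1',f_scale=.002).x
for p in(x,np.array(read_state()['tool_pos'][:2])):print(p,(p-L)@ex,(p-L)@ey)
s=read_state();print(s['joint_vel'],s['gripper_force']);print(job_done())
E
```

```text
[ 0.60021158 -0.21847364] -0.12119329072244008 0.0009401623134628085
[ 0.60030735 -0.21878372] -0.12118108374888191 0.0006158217889487835
[-0.34661911  0.1550296  -0.07150789  0.01356199  0.01866074 -0.13849327] 59.08748745918274
the job is handed in; nothing more can be done
None
```

The bottle was stood up, released and picked up again; I handed the job in with it held upright about 121 mm from the lens, within 1 mm sideways and 2 mm in height by my measurements, and the label turned to the lens by calculation (its printed side was out of view).

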